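# Knob on, counter pressed home in the dice tray

### The arm

A 7-joint arm with a two-finger parallel gripper is mounted at the origin on the work surface. World frame = base frame: x ahead of the robot, y to its left, z up, the work surface at z = 0. Lengths are in m, angles in rad, forces in N, time in s.
With the tool pointing down it reaches from about 0.425 to 0.875 m from the base axis. Payload 4.7 kg.
Tool frame: the origin (TCP) lies at the centre of the arm's flange, where the gripper is bolted on; the fingertips stand 182 mm ahead of it and the grasp point (between the pads) lies ahead of it (ctrl.hold_point_z is the z of the grasp point in the tool frame, in m); z points along the fingers, y is the direction in which the jaws open and shut (so a half turn about z gives the same grasp; the last joint's range is limited). The gripper opens to 87 mm and grips with 3 to 60 N. Pads are 19 mm wide; open, the fingers measure 117 mm over their backs; the gripper's body (75 mm by 190 mm) begins 51 mm behind the grasp point.
Start: joints at [-1.246, 0.321, -0.07, 1.45, 0.023, 1.371, -0.057], TCP at [0.199, 0.619, 0.405] pointing down, gripper open.
Joint ranges: [-2.86, 2.86], [-0.3, 2.09], [-1.38, 1.24], [0.06, 2.45], [-1.56, 4.7], [0.09, 2.05], [-2.69, 2.69]. Speed limits (rad/s): [2.57, 2.57, 3.14, 3.14, 3.14, 3.14, 3.14].

### API

Orientations are given as a rotation vector (axis times angle).
In Python, from bench import get_state, imaging, workorder, ctrl gives the robot as it stands.
- The arm moves only by the tool step_arm, never from a script. Its argument "increments" is a list of rows, each an object of numbers: "claw": the opening, from 0 (shut) to 1 (fully open); "tx", "ty", "tz": the shift along the tool's x, y, z in m; "spin": the turn about the tool's z in degrees. A call has 1 to 8 rows; each row is the pose to reach, as a shift and turn from the pose commanded when the call began, along the tool's axes at that moment; what a row does not reach only later rows make up. A row lasts 1/12 s, in which the tool goes at most 41.7 mm and 7.16 degrees, less where a joint would pass 70% of its speed; a pose out of reach is approached as far as the arm can. A call with a gripper value outside its range is refused whole. The fingers move at their own pace and stop on an object; "force" is the grip in N (left out, the last holds). Time passes only in rows, so rows that repeat a pose let the fingers close. It gives the time, the measured TCP pose, the force and the opening at its end, in the units of the state.
- get_state(): the state, without advancing time (a new reading comes with each control period).
- imaging.get_image(name): name is "scene" or "top" or "wrist"; returns the picture (420x560x3 uint8, blue, green, red); there is no depth.
- imaging.camera_params(name): a dict with "intrinsics" (3x3 intrinsics, pixels), "distortion" ([k1, k2, p1, p2, k3] as OpenCV has them; the pictures are not rectified), "camera_from_world" (4x4, takes a point from world to camera coordinates). Camera axes: x right, y down, z forward; pixel columns grow to the right and rows downward; lengths in m; the calibration is good to about 2 mm. A picture is of the moment at which its call begins: read the wrist's pose just before it. camera_params takes no time and is no camera call; for the wrist camera it gives the pose at the moment of the call.
- workorder.close_job(): hands the job in, once; it reports no verdict.
The state is a dict: "time": time; "joint_positions": joint angles; "qd": joint speeds; "joint_torque": joint torques, N m; "position": TCP position; "tool_rot": TCP orientation; "ft_force": force on the tool from outside, world axes, zero at the start; "torque": the same for the moment, N m; "grip_width": opening from 0.0 (shut) to 1.0 (fully open).
Only numpy, scipy, OpenCV 4.12 (cv2) and the standard library are available. Lean on these libraries where they do the work, as an engineer would, in place of code of your own. Each camera call takes 0.05 s, during which the arm holds its last target. There are 200 camera calls.

### The job

Fit the blue square-bored knob fully down onto the square shaft of the score counter in the walnut tray. Then slide the counter until its self-adhesive back lies flush along the tray's far long rim (the one with the brass line), and bond it with one firm but gentle diagonal push, roughly 10 N down onto the tray floor and 10 N against that rim at the same time. Finish still holding that push, do not let go, and leave the dice cup, tumbler and vase alone.

Things in the scene. Friction and masses are not known exactly. Their poses are not given: they have to be found in the camera images.
- knob_center (a point): Blue plastic knob, a 40 x 40 x 40 mm block with a white pointer line on top and a square blind bore in its underside (14 mm wide, 24 mm deep, 2 mm lead-in); starts standing bore-down on the cabinet top beside the tray, left or right. 60 g. The point is its centre, 20 mm above its underside and on the bore's axis; z is up, x and y are square to its outer flats and to the bore's flats; bore and outside have the same fourfold symmetry, so any of the four quarter turns fits.
- knob: The same knob; origin at the centre of its underside (mouth of the bore), same axes.
- counter: Score counter, loose in the tray: pale wooden block 80 mm (x) by 90 mm (y) by 32 mm high with a white dial face on top, about 0.2 kg, carrying a fixed upright steel shaft 12 mm square and 22 mm tall at the middle of its top, its flats parallel to the block's sides. Origin at the centre of its underside; x points to its adhesive back face (white strip), 40 mm from the origin, which is to lie on the far rim.
- shaft_foot (a point): Where the square shaft rises from the counter: centre of the counter's top face, 32 mm above its underside, same axes as the counter. The shaft's tip is 22 mm above this point; a knob that is home has its underside on the top face, its centre 20 mm above this point.
- tray: Walnut tray, fixed to the cabinet top, 240 mm (x) by 280 mm (y) outside, rims 8 mm thick and 34 mm high all round, floor 6 mm thick, smooth lacquer on which the counter slides easily (friction about 0.3, which takes up part of a sideways push). Origin at the centre of its underside; x points to the far long rim, away from the robot.
- tray_floor: The tray's floor panel; same origin and axes as the tray, its upper face 6 mm up.
- tray_rim: The tray's far long rim (x = +112 to +120 mm of the tray), with a brass line along its top; same origin and axes as the tray. Counter goes against its inner face.
- rim_face (a point): Middle of the inner face of the far long rim, at the level of the tray floor's upper face; axes as the tray: x points into the rim (square to its face), y runs along it. A counter that is home has its origin 40 mm before this face, anywhere along it.
- dice_cup: Bystander: red plastic dice cup, rim diameter 76 mm, 95 mm tall, loose. Origin at the centre of its underside. It stands beside the tray on the side opposite to the knob.
- tumbler: Bystander: stainless steel tumbler, rim diameter 72 mm, 110 mm tall, loose, towards a far corner of the cabinet top. Origin at the centre of its underside.
- vase: Bystander: empty ribbed glass vase, up to 84 mm across, 140 mm tall, loose, towards the other far corner. Origin at the centre of its underside.

How it is judged:
On the way:
1. the knob sits fully home on the counter's square shaft (horizontal distance between knob_center and shaft_foot below 0.005 m and z of knob_center in the frame of shaft_foot below 0.0235 m and angle between the z axis of knob_center and the z axis of shaft_foot, either way round below 0.12 rad), for 0.2 s.
At the end, for the whole second after the job is handed in: Knob home on the shaft (3.5 mm, 0.12 rad); counter flat on the tray floor (2.5 mm) and flush on the far rim (3 mm, 0.045 rad), at rest; fingers on it, pressing the rim with 2 to 40 N and the tray floor with 6 to 45 N at once; dice cup, tumbler, vase upright, within 20 mm of their starts (all of step 1 and x of counter in the frame of rim_face above -0.043 m and angle between the x axis of counter and the x axis of rim_face, either way round below 0.045 rad and z of counter in the frame of rim_face below 0.0025 m and angle between counter's own z axis and vertical below 0.045 rad and contact force between counter and tray_rim between 2 and 40 N and contact force between counter and tray_floor between 6 and 45 N and (contact force between the fingers and knob above 2 N or contact force between the fingers and counter above 2 N) and linear speed of counter below 0.01 m/s and distance of each of dice_cup, tumbler, vase from where it was at the start of the episode below 0.02 m and angle between each of dice_cup, tumbler, vase's own z axis and vertical below 0.2 rad); the arm keeps its last pose, push and grip.
It fails at once if the dice cup is shoved or tipped (distance of dice_cup from where it was at the start of the episode above 0.03 m or angle between dice_cup's own z axis and vertical above 0.35 rad).
It fails at once if the tumbler is shoved or tipped (distance of tumbler from where it was at the start of the episode above 0.03 m or angle between tumbler's own z axis and vertical above 0.35 rad).
It fails at once if the vase is shoved or tipped (distance of vase from where it was at the start of the episode above 0.03 m or angle between vase's own z axis and vertical above 0.35 rad).
It fails at once if the counter is rammed hard into the tray (over 90 N) (contact force between counter and tray_rim above 90 N or contact force between counter and tray_floor above 90 N).
It also fails if it takes over 56 s, if anything falls off the work surface, if the arm or the gripper's body presses on something with over 40 N, if the wrist force passes 120 N, or if a joint passes its speed limit or range.

## Working session

There is one attempt and no reset: what is moved stays moved. The work goes in short steps, Python scripts to look and compute and a tool call to move; the robot and the scene stay as the last step left them, time stands still between calls to the robot, and variables do not carry over. Pictures are saved under pics/ and viewed, on a budget of 10 in all, crops included, one or two more only if the job needs it, and the job is handed in when it is done.

Besides the shell and the picture viewer there is one more tool, called after ">>>" as name(argument=value, ...) on one line, values as JSON. step_arm: Moves the arm, as the interface text tells. Its arguments: {"type":"object","properties":{"increments":{"type":"array"},"force":{"type":"number"}},"required":["increments"]}

```bash
mkdir -p pics
cat > h.py <<'E'
import numpy as np, cv2
from bench import get_state, imaging, workorder, ctrl
from scipy.spatial.transform import Rotation as R
def ray(cp,px):
    K=np.array(cp["intrinsics"]);D=np.array(cp["distortion"]);T=np.array(cp["camera_from_world"])
    u=cv2.undistortPoints(np.array(px,float).reshape(-1,1,2),K,D).reshape(-1,2)
    d=np.c_[u,np.ones(len(u))]@T[:3,:3]; o=-T[:3,:3].T@T[:3,3]
    return o,d
def plane(cp,px,z):
    o,d=ray(cp,px); return o+d*((z-o[2])/d[:,2])[:,None]
def proj(cp,P):
    T=np.array(cp["camera_from_world"])
    return cv2.projectPoints(np.array(P,float).reshape(-1,1,3),cv2.Rodrigues(T[:3,:3])[0],T[:3,3],np.array(cp["intrinsics"]),np.array(cp["distortion"]))[0].reshape(-1,2)
E
python3 - <<'E'
from h import *
s=get_state(); print({k:np.round(v,3) for k,v in s.items()}, ctrl.hold_point_z)
print(R.from_rotvec(s["tool_rot"]).as_matrix().round(3))
ims=[]
for n in("top","scene"):
    im=imaging.get_image(n);cv2.imwrite(f"pics/{n}0.png",im);cp=imaging.camera_params(n)
    T=np.array(cp["camera_from_world"]);print(n,(-T[:3,:3].T@T[:3,3]).round(3),T[2,:3].round(2))
E
```

```text
{'time': np.float64(0.0), 'joint_positions': array([-1.246,  0.322, -0.07 ,  1.452,  0.023,  1.371, -0.057]), 'qd': array([-0.001,  0.001, -0.   ,  0.   ,  0.001, -0.   , -0.   ]), 'joint_torque': array([ 1.0000e-03, -4.9128e+01, -4.0300e-01, -3.1254e+01, -6.4000e-02,
        4.3000e-02,  0.0000e+00]), 'position': array([0.199, 0.619, 0.404]), 'tool_rot': array([-4.860e-01, -3.104e+00,  3.000e-03]), 'ft_force': array([ 0.568,  0.632, -0.023]), 'torque': array([-0.035, -0.01 ,  0.05 ]), 'grip_width': np.float64(1.002)} 0.1635
[[-0.952  0.306 -0.001]
 [ 0.306  0.952 -0.002]
 [-0.    -0.002 -1.   ]]
top [0.449 0.005 1.021] [ 0.1  -0.01 -0.99]
scene [1.22  0.192 0.61 ] [-0.74 -0.2  -0.64]
```

View pics/top0.png

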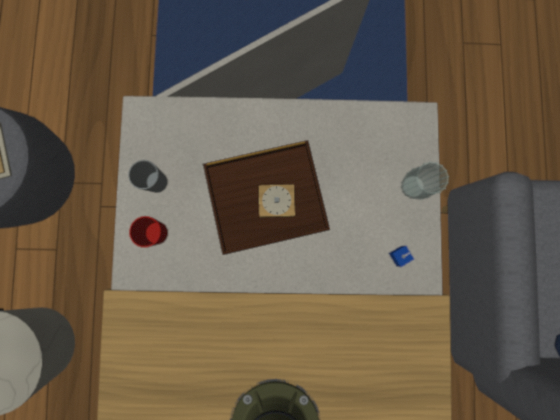

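View pics/scene0.png

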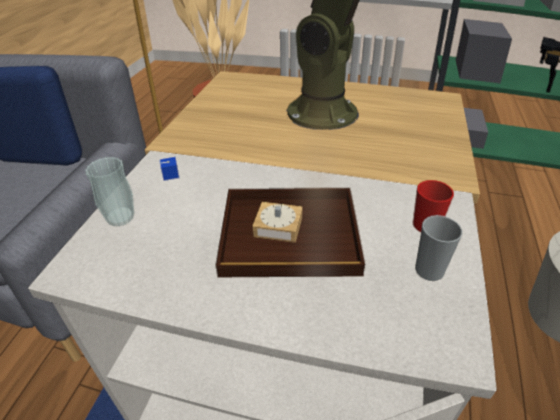

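The top view shows the knob at (402,256), the counter at (277,200), and the tray with corners at about (205,165), (307,142), (328,230) and (223,253). The brass rim is the upper edge, the cup is at (148,232), the tumbler at (148,177) and the vase at (424,180). The scene view agrees.

```bash
cat > m.py <<'E'
from h import *
im=cv2.imread("pics/top0.png");cp=imaging.camera_params("top")
print(np.array(cp["intrinsics"])[0],np.array(cp["distortion"]).round(3))
hsv=cv2.cvtColor(im,cv2.COLOR_BGR2HSV)
def rect(mask,box,z,name):
    m=np.zeros(mask.shape,np.uint8);x0,y0,x1,y1=box;m[y0:y1,x0:x1]=mask[y0:y1,x0:x1]
    c=max(cv2.findContours(m,0,1)[0],key=cv2.contourArea).reshape(-1,2)
    P=plane(cp,c,z)[:,:2]; r=cv2.minAreaRect((P*1000).astype(np.float32)); print(name,np.round(r[0],1),np.round(r[1],1),round(r[2],2))
    return c
rect(cv2.inRange(hsv,(105,120,60),(130,255,255)),(380,235,425,280),.04,"knob")
rect(cv2.inRange(hsv,(10,40,130),(30,255,255))|cv2.inRange(hsv,(0,0,170),(180,90,255)),(250,175,305,225),.038,"counter")
rect(cv2.inRange(hsv,(0,0,0),(180,255,110)),(195,130,340,265),.034,"tray")
for n,b,z in(("cup",(120,205,175,255),.095),):
    rect(cv2.inRange(hsv,(0,150,80),(8,255,255)),b,z,n)
print(plane(cp,[[205,165],[307,142],[328,230],[223,253]],.034).round(3))
print(plane(cp,[[148,177],[143,170],[424,180],[437,175],[415,190]],.0).round(3))
E
python3 m.py
```

```text
[390.88621917   0.         281.52510781] [-0.035  0.     0.     0.     0.   ]
knob [ 430.9 -308.7] [41.6 43.8] 30.98
counter [566.7   7.1] [76.8 88.4] 1.3
tray [576.1  35. ] [240.  280.4] 14.14
cup [479.4 316.8] [68.9 71.3] 2.71
[[ 0.654  0.192  0.034]
 [ 0.72  -0.069  0.034]
 [ 0.493 -0.125  0.034]
 [ 0.431  0.139  0.034]]
[[ 0.626  0.348  0.   ]
 [ 0.645  0.363  0.   ]
 [ 0.632 -0.386  0.   ]
 [ 0.646 -0.421  0.   ]
 [ 0.605 -0.361  0.   ]]
```

>>> step_arm(increments=[{"tx": -0.034,"ty": -0.023,"spin": 7,"claw": 1},{"tx": -0.068,"ty": -0.046,"spin": 14},{"tx": -0.102,"ty": -0.07,"spin": 21},{"tx": -0.136,"ty": -0.093,"spin": 28},{"tx": -0.17,"ty": -0.117,"spin": 35},{"tx": -0.204,"ty": -0.14,"spin": 42},{"tx": -0.238,"ty": -0.163,"spin": 49},{"tx": -0.27,"ty": -0.186,"spin": 56}])

```text
invalid input at $.increments[0]: expected keys claw, tx, ty, tz, spin
```

```bash
cat >> h.py <<'E'
def yaw_y(s):
    M=R.from_rotvec(s["tool_rot"]).as_matrix(); return np.degrees(np.arctan2(M[1,1],M[0,1]))
def st():
    s=get_state(); print("t",round(float(s["time"]),2),"p",np.round(s["position"],4),"yawY",round(yaw_y(s),2),"F",np.round(s["ft_force"],1),"w",round(float(s["grip_width"]),3),"q",np.round(s["joint_positions"],2)); return s
def go(x,y,z,yaw):
    "increment to world target from the present measured pose"
    s=get_state();M=R.from_rotvec(s["tool_rot"]).as_matrix();d=M.T@(np.array([x,y,z])-s["position"])
    sp=-((yaw-yaw_y(s)+180)%360-180); print("tx ty tz",d.round(4),"spin",round(sp,2),"rows",np.ceil(max(np.linalg.norm(d)/.0417,abs(sp)/7.16)))
E
python3 - <<'E'
from h import *
st();go(.5,.03,.40,-30)
E
```

```text
t 0.1 p [0.1987 0.6187 0.4038] yawY 72.2 F [ 0.6 -0.2  0.4] w 1.003 q [-1.25  0.32 -0.07  1.45  0.02  1.37 -0.06]
tx ty tz [-0.4669 -0.4684  0.0046] spin 102.2 rows 16.0
```

>>> step_arm(increments=[{"tx": -0.034,"ty": -0.023,"tz": 0,"spin": 7,"claw": 1},{"tx": -0.068,"ty": -0.046,"tz": 0,"spin": 14,"claw": 1},{"tx": -0.102,"ty": -0.07,"tz": 0,"spin": 21,"claw": 1},{"tx": -0.136,"ty": -0.093,"tz": 0,"spin": 28,"claw": 1},{"tx": -0.17,"ty": -0.117,"tz": 0,"spin": 35,"claw": 1},{"tx": -0.204,"ty": -0.14,"tz": 0,"spin": 42,"claw": 1},{"tx": -0.238,"ty": -0.163,"tz": 0,"spin": 49,"claw": 1},{"tx": -0.27,"ty": -0.186,"tz": 0,"spin": 56,"claw": 1}])

```text
time: 0.77
position: [0.4, 0.357, 0.4045]
tool_rot: [1.895, 2.506, -0.0]
ft_force: [0.9, 1.1, 0.5]
grip_width: 0.995
```

Run:
```python
from h import *
st();go(.5,.03,.40,-40)
cp=imaging.camera_params("wrist");T=np.array(cp["camera_from_world"]);M=R.from_rotvec(get_state()["tool_rot"]).as_matrix()
print("cam in tool",M.T@(-T[:3,:3].T@T[:3,3]-get_state()["position"]),"axis",M.T@T[2,:3],np.array(cp["intrinsics"])[0,0])
```

```text
t 0.77 p [0.4    0.357  0.4045] yawY 15.82 F [0.9 1.1 0.5] w 0.995 q [-0.97  0.08  0.21  1.74 -0.02  1.32 -0.49]
tx ty tz [-0.3419  0.007   0.0046] spin 55.82 rows 9.0
cam in tool [ 0.08119505 -0.00081517  0.01986009] axis [-0.29540435  0.00143603  0.95537124] 297.3580635500979
```

>>> step_arm(increments=[{"tx": -0.041,"ty": 0.001,"tz": 0,"spin": 7,"claw": 1},{"tx": -0.082,"ty": 0.002,"tz": 0,"spin": 14,"claw": 1},{"tx": -0.123,"ty": 0.003,"tz": 0,"spin": 21,"claw": 1},{"tx": -0.164,"ty": 0.004,"tz": 0,"spin": 28,"claw": 1},{"tx": -0.205,"ty": 0.005,"tz": 0,"spin": 35,"claw": 1},{"tx": -0.246,"ty": 0.006,"tz": 0,"spin": 42,"claw": 1},{"tx": -0.287,"ty": 0.007,"tz": 0,"spin": 49,"claw": 1},{"tx": -0.328,"ty": 0.007,"tz": 0,"spin": 56,"claw": 1}])

```text
time: 1.43
position: [0.4972, 0.0441, 0.4047]
tool_rot: [-2.849, -1.324, -0.0]
ft_force: [0.6, -0.4, -0.3]
grip_width: 1.002
```

Run:
```python
from h import *
st();go(.43,-.309,.35,-59)
cp=imaging.camera_params("wrist");im=imaging.get_image("wrist");cv2.imwrite("pics/w1.png",im);import json
json.dump({k:np.array(v).tolist() for k,v in cp.items()},open("w1.json","w"))
```

```text
t 1.43 p [0.4972 0.0441 0.4047] yawY -40.14 F [ 0.6 -0.4 -0.3] w 1.002 q [-0.66 -0.02  0.52  1.83  0.01  1.32 -0.85]
tx ty tz [-0.3133  0.1763  0.0545] spin 18.86 rows 9.0
```

View pics/w1.png

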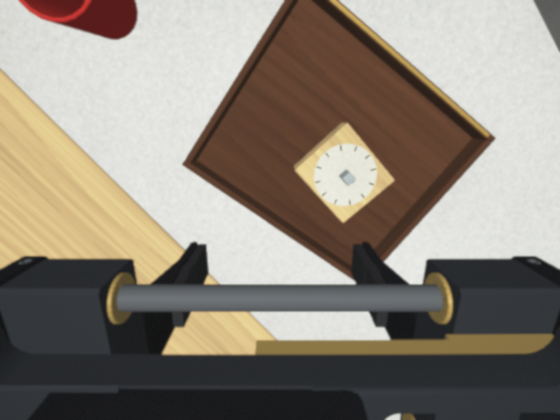

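The wrist view shows the counter at about (345,172), with corners at about (345,123), (394,181), (344,222) and (295,167). The brass rim runs from (333,0) to (492,138).

>>> step_arm(increments=[{"tx": -0.034,"ty": 0.019,"tz": 0.006,"spin": 3,"claw": 1},{"tx": -0.068,"ty": 0.038,"tz": 0.012,"spin": 6,"claw": 1},{"tx": -0.102,"ty": 0.057,"tz": 0.018,"spin": 9,"claw": 1},{"tx": -0.136,"ty": 0.076,"tz": 0.024,"spin": 11,"claw": 1},{"tx": -0.17,"ty": 0.095,"tz": 0.03,"spin": 13,"claw": 1},{"tx": -0.204,"ty": 0.114,"tz": 0.036,"spin": 15,"claw": 1},{"tx": -0.238,"ty": 0.133,"tz": 0.042,"spin": 17,"claw": 1},{"tx": -0.272,"ty": 0.152,"tz": 0.048,"spin": 19,"claw": 1}])

```text
time: 2.15
position: [0.4389, -0.2615, 0.3565]
tool_rot: [-3.026, -0.843, -0.002]
ft_force: [1.0, 0.4, -0.7]
grip_width: 1.004
```

Run:
```python
from h import *
import json
st();go(.43,-.309,.35,-59)
cp=imaging.camera_params("wrist");im=imaging.get_image("wrist");cv2.imwrite("pics/w2.png",im)
hsv=cv2.cvtColor(im,cv2.COLOR_BGR2HSV);m=cv2.inRange(hsv,(105,120,40),(130,255,255))
c=max(cv2.findContours(m,0,1)[0],key=cv2.contourArea).reshape(-1,2);print("knob px",cv2.boundingRect(c),cv2.contourArea(c))
print(cv2.approxPolyDP(c,3,True).reshape(-1,2).tolist())
v=im.astype(int);g=m>0;print("blue vals",np.percentile(hsv[...,2][g],[5,25,50,75,95]))
# counter from w1
cp=json.load(open("w1.json"));im=cv2.imread("pics/w1.png");hsv=cv2.cvtColor(im,cv2.COLOR_BGR2HSV)
m=np.zeros(im.shape[:2],np.uint8);m[115:230,285:405]=cv2.inRange(hsv,(0,0,150),(180,255,255))[115:230,285:405]
c=max(cv2.findContours(m,0,1)[0],key=cv2.contourArea).reshape(-1,2)
r=cv2.minAreaRect((plane(cp,c,.038)[:,:2]*1000).astype(np.float32));print("counter",r, cv2.approxPolyDP(c,4,True).reshape(-1,2).tolist())
m=np.zeros(im.shape[:2],np.uint8);m[:275,150:510]=cv2.inRange(hsv,(0,0,0),(180,255,140))[:275,150:510]
P=plane(cp,[[187,163],[492,138],[333,0]],.034);print(P.round(3))
```

```text
t 2.15 p [ 0.4389 -0.2615  0.3565] yawY -58.85 F [ 1.   0.4 -0.7] w 1.004 q [-0.34  0.05  0.86  1.88 -0.04  1.22 -0.49]
tx ty tz [-0.0322  0.036   0.0064] spin 0.15 rows 2.0
knob px (299, 205, 39, 43) 1367.0
[[299, 205], [300, 246], [334, 247], [335, 234], [313, 233], [318, 226], [336, 229], [337, 215], [331, 205]]
blue vals [121. 165. 183. 183. 184.]
counter ((565.954833984375, 8.161624908447266), (80.61820220947266, 94.01493072509766), 2.6562132835388184) [[347, 123], [295, 165], [342, 222], [393, 181]]
[[ 0.432  0.137  0.034]
 [ 0.723 -0.07   0.034]
 [ 0.665  0.158  0.034]]
```

View pics/w2.png

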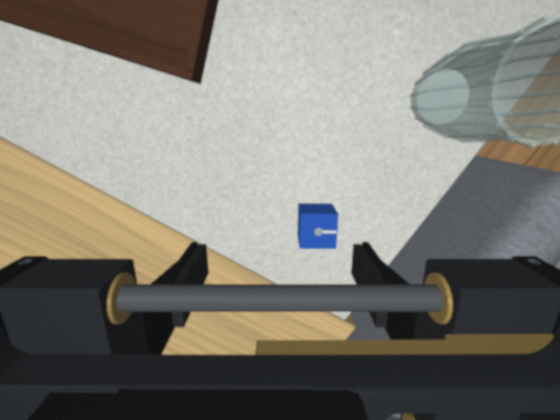

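The knob sits at about (317,226) in the wrist image, already aligned with the jaws. The vase is clear at the upper right.

```bash
cat > kn.py <<'E'
from h import *
def knob(n,z=.04,vmin=172,save=None):
    cp=imaging.camera_params("wrist");im=imaging.get_image("wrist")
    cv2.imwrite(save,im)
    hsv=cv2.cvtColor(im,cv2.COLOR_BGR2HSV);m=cv2.inRange(hsv,(105,120,vmin),(130,255,255))
    m=cv2.morphologyEx(m,cv2.MORPH_OPEN,np.ones((3,3)))
    c=max(cv2.findContours(m,0,1)[0],key=cv2.contourArea)
    c=cv2.convexHull(c).reshape(-1,2).astype(float)
    r=cv2.minAreaRect((plane(cp,c,z)[:,:2]*1000).astype(np.float32));print("knob",np.round(r[0],1),np.round(r[1],1),round(r[2],2),"px",c.mean(0).round())
    return r
E
python3 - <<'E'
from kn import *
r=knob(0,save="pics/w3.png")
a=(r[2]+59+45)%90-45-59
go(r[0][0]/1000,r[0][1]/1000,.29,a);print(a)
E
```

```text
knob [ 429.7 -315.6] [37.3 38.2] 30.54 px [313. 226.]
tx ty tz [-0.0308  0.0388  0.0664] spin 0.03 rows 2.0
-59.46395492553711
```

>>> step_arm(increments=[{"tx": -0.015,"ty": 0.018,"tz": 0.033,"spin": 0.5,"claw": 1},{"tx": -0.031,"ty": 0.037,"tz": 0.06,"spin": 0.5,"claw": 1},{"tx": -0.031,"ty": 0.037,"tz": 0.066,"spin": 0.5,"claw": 1},{"tx": -0.031,"ty": 0.037,"tz": 0.066,"spin": 0.5,"claw": 1}])

```text
time: 2.58
position: [0.4312, -0.3076, 0.2883]
tool_rot: [-3.028, -0.827, 0.008]
ft_force: [0.1, 0.7, 1.3]
grip_width: 1.004
```

Run:
```python
from kn import *
st();knob(0,save="pics/w4.png")
```

```text
t 2.58 p [ 0.4312 -0.3076  0.2883] yawY -59.44 F [0.1 0.7 1.3] w 1.004 q [-0.23  0.22  0.9   1.92 -0.19  1.1  -0.3 ]
knob [ 430.  -315.8] [38.4 38.3] 30.61 px [294. 230.]
```

View pics/w4.png

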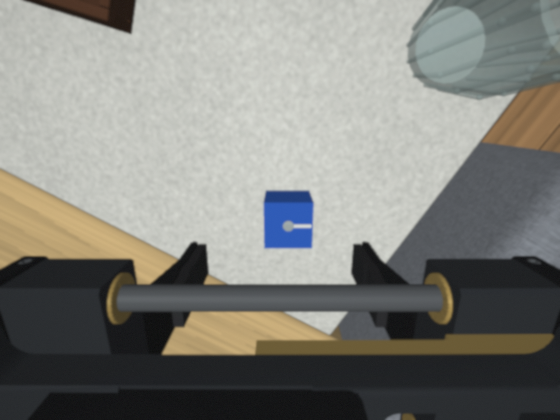

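The wrist readings repeat at (430,−316) mm. The knob is at pixel (288,220), slightly right of the finger midline. I'll recenter and descend.

Run:
```python
from kn import *
st();go(.430,-.3158,.188,-59.4)
```

```text
t 2.63 p [ 0.4323 -0.3071  0.2899] yawY -59.33 F [0.2 0.7 1.1] w 1.0 q [-0.24  0.21  0.9   1.91 -0.18  1.1  -0.3 ]
tx ty tz [-0.0063  0.0066  0.1019] spin 0.07 rows 3.0
```

>>> step_arm(increments=[{"tx": -0.006,"ty": 0.007,"tz": 0.03,"spin": 0,"claw": 1},{"tx": -0.006,"ty": 0.007,"tz": 0.06,"spin": 0,"claw": 1},{"tx": -0.006,"ty": 0.007,"tz": 0.085,"spin": 0,"claw": 1},{"tx": -0.006,"ty": 0.007,"tz": 0.1,"spin": 0,"claw": 1},{"tx": -0.006,"ty": 0.007,"tz": 0.1,"spin": 0,"claw": 1},{"tx": -0.006,"ty": 0.007,"tz": 0.1,"spin": 0,"claw": 1}])

```text
time: 3.13
position: [0.432, -0.3158, 0.1915]
tool_rot: [-3.028, -0.835, -0.001]
ft_force: [0.3, 0.4, 0.3]
grip_width: 1.002
```

Run:
```python
from kn import *
st();go(.430,-.3158,.188,-59.4);knob(0,save="pics/w5.png")
```

```text
t 3.13 p [ 0.432  -0.3158  0.1915] yawY -59.18 F [0.3 0.4 0.3] w 1.002 q [-0.13  0.38  0.83  1.98 -0.35  0.93 -0.16]
tx ty tz [-0.0017 -0.001   0.0035] spin 0.22 rows 1.0
knob [ 439.5 -310. ] [15.4 39.1] 30.89 px [276. 269.]
```

>>> step_arm(increments=[{"tx": -0.002,"ty": 0,"tz": 0.003,"spin": 0,"claw": 1},{"tx": -0.002,"ty": 0,"tz": 0.003,"spin": 0,"claw": 0.6},{"tx": -0.002,"ty": 0,"tz": 0.003,"spin": 0,"claw": 0.3},{"tx": -0.002,"ty": 0,"tz": 0.003,"spin": 0,"claw": 0.3},{"tx": -0.002,"ty": 0,"tz": 0.003,"spin": 0,"claw": 0.3},{"tx": -0.002,"ty": 0,"tz": 0.003,"spin": 0,"claw": 0.3},{"tx": -0.002,"ty": 0,"tz": 0.003,"spin": 0,"claw": 0.3},{"tx": -0.002,"ty": 0,"tz": 0.003,"spin": 0,"claw": 0.3}], force=30)

```text
time: 3.85
position: [0.4292, -0.3179, 0.1877]
tool_rot: [-3.03, -0.831, -0.0]
ft_force: [0.2, -0.0, 0.6]
grip_width: 0.559
```

Run:
```python
from kn import *
st();knob(0,save="pics/w6.png")
```

```text
t 3.85 p [ 0.4292 -0.3179  0.1877] yawY -59.31 F [ 0.2 -0.   0.6] w 0.559 q [-0.12  0.39  0.82  1.98 -0.36  0.92 -0.15]
knob [ 439.3 -310.1] [17.6 39.2] 30.76 px [273. 263.]
```

>>> step_arm(increments=[{"tx": 0,"ty": 0,"tz": 0,"spin": 0,"claw": 0.3},{"tx": 0,"ty": 0,"tz": 0,"spin": 0,"claw": 0.3},{"tx": 0,"ty": 0,"tz": 0,"spin": 0,"claw": 0.3},{"tx": 0,"ty": 0,"tz": 0,"spin": 0,"claw": 0.3},{"tx": 0,"ty": 0,"tz": 0,"spin": 0,"claw": 0.3}])

```text
time: 4.32
position: [0.4291, -0.3179, 0.1877]
tool_rot: [-3.029, -0.831, 0.0]
ft_force: [1.0, -0.3, -0.1]
grip_width: 0.454
```

Run:
```python
from kn import *
st();st();knob(0,save="pics/w7.png")
```

```text
t 4.32 p [ 0.4291 -0.3179  0.1877] yawY -59.31 F [ 1.  -0.3 -0.1] w 0.454 q [-0.12  0.39  0.82  1.98 -0.36  0.92 -0.15]
t 4.32 p [ 0.4291 -0.3179  0.1877] yawY -59.31 F [ 1.  -0.3 -0.1] w 0.454 q [-0.12  0.39  0.82  1.98 -0.36  0.92 -0.15]
knob [ 440.1 -311.4] [17.6 39.1] 30.76 px [275. 263.]
```

View pics/w7.png

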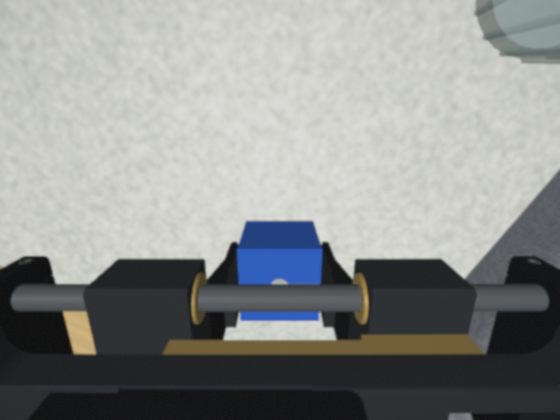

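The knob is gripped squarely: opening 0.454 is about 40 mm, and its top face spans pixels (238..322, 248..320). Next I'll lift and carry it toward the tray.

>>> step_arm(increments=[{"tx": 0,"ty": 0,"tz": -0.03,"spin": 0,"claw": 0.3},{"tx": 0,"ty": 0,"tz": -0.06,"spin": 0,"claw": 0.3},{"tx": 0,"ty": 0,"tz": -0.09,"spin": 0,"claw": 0.3},{"tx": 0.015,"ty": -0.01,"tz": -0.12,"spin": -6,"claw": 0.3},{"tx": 0.04,"ty": -0.027,"tz": -0.145,"spin": -12,"claw": 0.3},{"tx": 0.07,"ty": -0.047,"tz": -0.16,"spin": -19,"claw": 0.3},{"tx": 0.1,"ty": -0.067,"tz": -0.16,"spin": -26,"claw": 0.3},{"tx": 0.13,"ty": -0.087,"tz": -0.16,"spin": -33,"claw": 0.3}])

```text
time: 5.03
position: [0.4972, -0.1756, 0.3494]
tool_rot: [2.663, 1.664, 0.006]
ft_force: [-0.0, -0.6, -0.8]
grip_width: 0.459
```

Run:
```python
from h import *
import numpy as np
st();go(.566,-.04,.35,2)
```

```text
t 5.03 p [ 0.4972 -0.1756  0.3494] yawY -26.0 F [-0.  -0.6 -0.8] w 0.459 q [-0.42  0.1   0.76  1.85 -0.08  1.21 -0.09]
tx ty tz [ 0.1521  0.0024 -0.0002] spin -28.0 rows 4.0
```

>>> step_arm(increments=[{"tx": 0.03,"ty": 0.002,"tz": 0,"spin": -6,"claw": 0.3},{"tx": 0.06,"ty": 0.002,"tz": 0,"spin": -12,"claw": 0.3},{"tx": 0.09,"ty": 0.002,"tz": 0,"spin": -18,"claw": 0.3},{"tx": 0.12,"ty": 0.002,"tz": 0,"spin": -24,"claw": 0.3},{"tx": 0.14,"ty": 0.002,"tz": 0,"spin": -28,"claw": 0.3},{"tx": 0.14,"ty": 0.002,"tz": 0,"spin": -28,"claw": 0.3},{"tx": 0.14,"ty": 0.002,"tz": 0,"spin": -28,"claw": 0.3},{"tx": 0.14,"ty": 0.002,"tz": 0,"spin": -28,"claw": 0.3}])

```text
time: 5.7
position: [0.56, -0.0532, 0.3476]
tool_rot: [2.19, 2.252, -0.002]
ft_force: [-0.0, -0.8, -0.5]
grip_width: 0.459
```

Run:
```python
from h import *
s=st()
cp=imaging.camera_params("wrist");im=imaging.get_image("wrist");cv2.imwrite("pics/w8.png",im);import json
json.dump({k:np.array(v).tolist() for k,v in cp.items()},open("w8.json","w"))
# knob in tool frame, top plane z_tool = .1477
T=np.array(cp["camera_from_world"]);M=R.from_rotvec(s["tool_rot"]).as_matrix()
hsv=cv2.cvtColor(im,cv2.COLOR_BGR2HSV);m=cv2.inRange(hsv,(105,120,40),(130,255,255))
c=max(cv2.findContours(m,0,1)[0],key=cv2.contourArea).reshape(-1,2);print(cv2.boundingRect(c))
px=[[238,248],[322,248],[242,320],[323,320]]
o,d=ray(cp,px);o=M.T@(o-s["position"]);d=d@M;print(o+d*((.1477-o[2])/d[:,2])[:,None])
```

```text
t 5.7 p [ 0.56   -0.0532  0.3476] yawY 1.59 F [-0.  -0.8 -0.5] w 0.459 q [-0.51  0.19  0.63  1.77 -0.12  1.22  0.18]
(235, 221, 89, 64)
[[ 0.02220354 -0.01992307  0.1477    ]
 [ 0.02222098  0.01950158  0.1477    ]
 [-0.01785424 -0.01951566  0.1477    ]
 [-0.0178522   0.0217668   0.1477    ]]
```

View pics/w8.png

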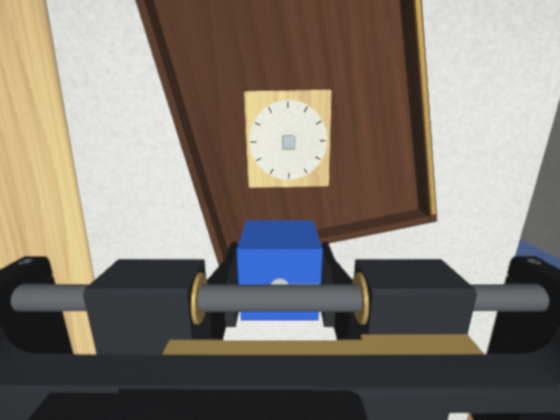

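The counter's top face spans about (245..331, 90..187) and is nearly square to the jaws. The shaft is at about (288,142), and the knob is still held squarely.

```bash
cat > ct.py <<'E'
from h import *
import json,sys
def counter(im,cp,box):
    hsv=cv2.cvtColor(im,cv2.COLOR_BGR2HSV);x0,y0,x1,y1=box
    m=np.zeros(im.shape[:2],np.uint8);m[y0:y1,x0:x1]=(cv2.inRange(hsv,(0,0,150),(180,255,255)))[y0:y1,x0:x1]
    c=max(cv2.findContours(m,0,1)[0],key=cv2.contourArea).reshape(-1,2)
    r=cv2.minAreaRect((plane(cp,c,.038)[:,:2]*1000).astype(np.float32));print("counter",np.round(r[0],1),np.round(r[1],1),round(r[2],2),cv2.boundingRect(c))
    u,v=np.array(cv2.boundingRect(c)[:2])+np.array(cv2.boundingRect(c)[2:])//2
    sub=np.zeros_like(m);w=14;v2,u2=v,u
    sub[v-w:v+w,u-w:u+w]=cv2.inRange(hsv,(0,0,100),(180,255,205))[v-w:v+w,u-w:u+w]
    k=max(cv2.findContours(sub,0,1)[0],key=cv2.contourArea).reshape(-1,2);b=cv2.boundingRect(k)
    r2=cv2.minAreaRect((plane(cp,k,.06)[:,:2]*1000).astype(np.float32));print("shaft",b,np.round(r2[0],1),np.round(r2[1],1),round(r2[2],1))
E
python3 - <<'E'
from ct import *
im=cv2.imread("pics/w8.png");cp=json.load(open("w8.json"));counter(im,cp,(235,80,340,200))
b=plane(cp,[[417,0],[434,214]],.034)[:,:2];d=b[0]-b[1];print("outer far rim",b.round(4),np.degrees(np.arctan2(d[1],d[0]))-90)
E
```

```text
counter [565.9   6.3] [80.7 90.7] 2.68 (244, 89, 88, 99)
shaft (282, 135, 14, 15) [565.9   6.6] [11.5 12.1] 1.8
outer far rim [[ 0.6719  0.1266]
 [ 0.7211 -0.0644]] 14.43493858266983
```

Run:
```python
from h import *
st();go(.5656,.0042,.258,2.5)
```

```text
t 5.75 p [ 0.5599 -0.0537  0.3477] yawY 1.54 F [-0.3 -0.1 -1.9] w 0.456 q [-0.51  0.19  0.63  1.77 -0.12  1.22  0.18]
tx ty tz [0.0577 0.0073 0.0897] spin -0.96 rows 3.0
```

>>> step_arm(increments=[{"tx": 0.028,"ty": 0.004,"tz": 0.01,"spin": -0.5,"claw": 0.3},{"tx": 0.055,"ty": 0.007,"tz": 0.025,"spin": -1,"claw": 0.3},{"tx": 0.058,"ty": 0.007,"tz": 0.055,"spin": -1,"claw": 0.3},{"tx": 0.058,"ty": 0.007,"tz": 0.08,"spin": -1,"claw": 0.3},{"tx": 0.058,"ty": 0.007,"tz": 0.09,"spin": -1,"claw": 0.3},{"tx": 0.058,"ty": 0.007,"tz": 0.09,"spin": -1,"claw": 0.3},{"tx": 0.058,"ty": 0.007,"tz": 0.09,"spin": -1,"claw": 0.3},{"tx": 0.058,"ty": 0.007,"tz": 0.09,"spin": -1,"claw": 0.3}])

```text
time: 6.42
position: [0.5664, 0.0049, 0.2595]
tool_rot: [2.17, 2.27, 0.003]
ft_force: [0.1, -0.7, -0.5]
grip_width: 0.458
```

Run:
```python
from h import *
st();go(.5656,.0042,.226,2.5)
```

```text
t 6.42 p [0.5664 0.0049 0.2595] yawY 2.58 F [ 0.1 -0.7 -0.5] w 0.458 q [-0.55  0.29  0.57  1.85 -0.18  1.05  0.14]
tx ty tz [-0.0007 -0.0009  0.0335] spin 0.08 rows 1.0
```

>>> step_arm(increments=[{"tx": -0.001,"ty": -0.001,"tz": 0.004,"spin": 0,"claw": 0.3},{"tx": -0.001,"ty": -0.001,"tz": 0.008,"spin": 0,"claw": 0.3},{"tx": -0.001,"ty": -0.001,"tz": 0.011,"spin": 0,"claw": 0.3},{"tx": -0.001,"ty": -0.001,"tz": 0.014,"spin": 0,"claw": 0.3},{"tx": -0.001,"ty": -0.001,"tz": 0.017,"spin": 0,"claw": 0.3},{"tx": -0.001,"ty": -0.001,"tz": 0.017,"spin": 0,"claw": 0.3}])

```text
time: 6.92
position: [0.5646, 0.0051, 0.2402]
tool_rot: [-2.168, -2.273, 0.001]
ft_force: [-0.6, -0.9, -1.4]
grip_width: 0.457
```

The knob is 7 mm past the shaft tip with no force, so the bore is engaged. I'll continue down.

>>> step_arm(increments=[{"tx": 0,"ty": 0,"tz": 0.003,"spin": 0,"claw": 0.3},{"tx": 0,"ty": 0,"tz": 0.006,"spin": 0,"claw": 0.3},{"tx": 0,"ty": 0,"tz": 0.009,"spin": 0,"claw": 0.3},{"tx": 0,"ty": 0,"tz": 0.012,"spin": 0,"claw": 0.3},{"tx": 0,"ty": 0,"tz": 0.014,"spin": 0,"claw": 0.3},{"tx": 0,"ty": 0,"tz": 0.014,"spin": 0,"claw": 0.3}])

```text
time: 7.42
position: [0.5645, 0.0051, 0.2261]
tool_rot: [-2.168, -2.273, 0.001]
ft_force: [-0.3, -0.9, -0.9]
grip_width: 0.455
```

>>> step_arm(increments=[{"tx": 0,"ty": 0,"tz": 0.0005,"spin": 0,"claw": 0.3},{"tx": 0,"ty": 0,"tz": 0.001,"spin": 0,"claw": 0.3},{"tx": 0,"ty": 0,"tz": 0.0015,"spin": 0,"claw": 0.3},{"tx": 0,"ty": 0,"tz": 0.0015,"spin": 0,"claw": 0.3}])

```text
time: 7.75
position: [0.5648, 0.005, 0.2257]
tool_rot: [-2.169, -2.273, -0.001]
ft_force: [-1.0, 0.5, 2.9]
grip_width: 0.461
```

The knob has seated: 3 N of resistance with TCP z at 0.2258, against 0.2257 predicted. Now I'll slide toward the rim under light down force, turning about 12°.

>>> step_arm(increments=[{"tx": 0.002,"ty": 0.008,"tz": 0,"spin": -2,"claw": 0.3},{"tx": 0.004,"ty": 0.018,"tz": 0,"spin": -4,"claw": 0.3},{"tx": 0.006,"ty": 0.028,"tz": 0,"spin": -6,"claw": 0.3},{"tx": 0.008,"ty": 0.038,"tz": 0,"spin": -8,"claw": 0.3},{"tx": 0.01,"ty": 0.048,"tz": 0,"spin": -10,"claw": 0.3},{"tx": 0.012,"ty": 0.057,"tz": 0,"spin": -12,"claw": 0.3},{"tx": 0.013,"ty": 0.064,"tz": 0,"spin": -12,"claw": 0.3},{"tx": 0.014,"ty": 0.068,"tz": 0,"spin": -12,"claw": 0.3}])

```text
time: 8.42
position: [0.6327, 0.0222, 0.2257]
tool_rot: [1.92, 2.486, 0.0]
ft_force: [-2.0, 0.4, 4.7]
grip_width: 0.457
```

Run:
```python
from h import *
s=st()
for n in("wrist","scene"):
    cp=imaging.camera_params(n);im=imaging.get_image(n);cv2.imwrite(f"pics/{n}9.png",im);import json
    json.dump({k:np.array(v).tolist() for k,v in cp.items()},open(f"{n}9.json","w"))
```

```text
t 8.42 p [0.6327 0.0222 0.2257] yawY 14.65 F [-2.   0.4  4.7] w 0.457 q [-0.47  0.46  0.5   1.7  -0.25  1.04  0.36]
```

View pics/wrist9.png

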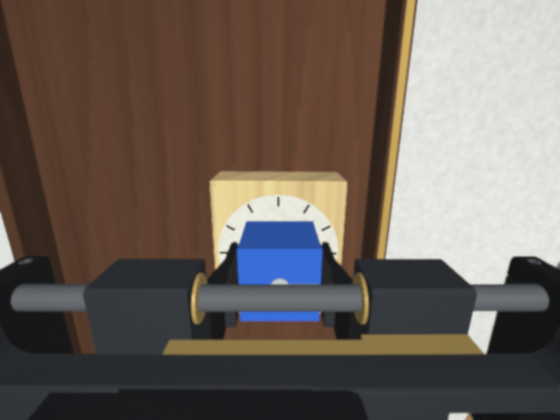

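The counter followed, with its back edge at x≈347 and the rim at x≈380. About 15–19 mm remains, so I'll close in slowly.

>>> step_arm(increments=[{"tx": 0,"ty": 0.003,"tz": 0,"spin": 0.3,"claw": 0.3},{"tx": 0,"ty": 0.006,"tz": 0,"spin": 0.3,"claw": 0.3},{"tx": 0,"ty": 0.009,"tz": 0,"spin": 0.3,"claw": 0.3},{"tx": 0,"ty": 0.012,"tz": 0,"spin": 0.3,"claw": 0.3},{"tx": 0,"ty": 0.0135,"tz": 0,"spin": 0.3,"claw": 0.3},{"tx": 0,"ty": 0.0145,"tz": 0,"spin": 0.3,"claw": 0.3},{"tx": 0,"ty": 0.015,"tz": 0,"spin": 0.3,"claw": 0.3},{"tx": 0,"ty": 0.015,"tz": 0,"spin": 0.3,"claw": 0.3}])

```text
time: 9.18
position: [0.6462, 0.0257, 0.2257]
tool_rot: [-1.927, -2.481, 0.0]
ft_force: [-2.4, -0.1, 5.4]
grip_width: 0.452
```

>>> step_arm(increments=[{"tx": 0,"ty": 0.001,"tz": 0,"spin": 0,"claw": 0.3},{"tx": 0,"ty": 0.002,"tz": 0,"spin": 0,"claw": 0.3},{"tx": 0,"ty": 0.003,"tz": 0,"spin": 0,"claw": 0.3},{"tx": 0,"ty": 0.003,"tz": 0,"spin": 0,"claw": 0.3}])

```text
time: 9.52
position: [0.6492, 0.0264, 0.2257]
tool_rot: [-1.927, -2.481, 0.0]
ft_force: [-2.0, -0.5, 5.3]
grip_width: 0.457
```

>>> step_arm(increments=[{"tx": 0,"ty": 0.001,"tz": 0,"spin": 0,"claw": 0.3},{"tx": 0,"ty": 0.002,"tz": 0,"spin": 0,"claw": 0.3},{"tx": 0,"ty": 0.003,"tz": 0,"spin": 0,"claw": 0.3},{"tx": 0,"ty": 0.003,"tz": 0,"spin": 0,"claw": 0.3}])

```text
time: 9.85
position: [0.6521, 0.0272, 0.2257]
tool_rot: [-1.927, -2.481, 0.0]
ft_force: [-1.4, -0.6, 4.6]
grip_width: 0.454
```

>>> step_arm(increments=[{"tx": 0,"ty": 0.001,"tz": 0,"spin": 0,"claw": 0.3},{"tx": 0,"ty": 0.002,"tz": 0,"spin": 0,"claw": 0.3},{"tx": 0,"ty": 0.003,"tz": 0,"spin": 0,"claw": 0.3},{"tx": 0,"ty": 0.003,"tz": 0,"spin": 0,"claw": 0.3}])

```text
time: 10.18
position: [0.654, 0.0275, 0.2257]
tool_rot: [-1.925, -2.479, 0.004]
ft_force: [-7.2, -1.4, 8.7]
grip_width: 0.455
```

Rim contact: the sideways force jumped to about 7 N. I'll settle and read again.

>>> step_arm(increments=[{"tx": 0,"ty": 0.0005,"tz": 0.0005,"spin": 0,"claw": 0.3},{"tx": 0,"ty": 0.001,"tz": 0.0005,"spin": 0,"claw": 0.3},{"tx": 0,"ty": 0.001,"tz": 0.0005,"spin": 0,"claw": 0.3},{"tx": 0,"ty": 0.001,"tz": 0.0005,"spin": 0,"claw": 0.3}])

```text
time: 10.52
position: [0.6544, 0.0275, 0.2257]
tool_rot: [-1.925, -2.478, 0.005]
ft_force: [-10.2, -0.9, 13.5]
grip_width: 0.452
```

Run:
```python
from h import *
s=st()
im=imaging.get_image("wrist");cp=imaging.camera_params("wrist");cv2.imwrite("pics/w10.png",im)
sc=imaging.get_image("scene");cs=sc[170:330,180:400]
cv2.imwrite("pics/mix.png",np.hstack([cv2.resize(im[120:330,180:460],(400,300)),cv2.resize(cs,(400,300),interpolation=cv2.INTER_CUBIC)]))
st()
```

```text
t 10.52 p [0.6544 0.0275 0.2257] yawY 14.32 F [-10.2  -0.9  13.5] w 0.452 q [-0.46  0.5   0.49  1.64 -0.26  1.07  0.36]
t 10.62 p [0.6544 0.0275 0.2257] yawY 14.32 F [-10.3  -1.3  13.1] w 0.457 q [-0.46  0.5   0.49  1.64 -0.26  1.07  0.36]
```

View pics/mix.png

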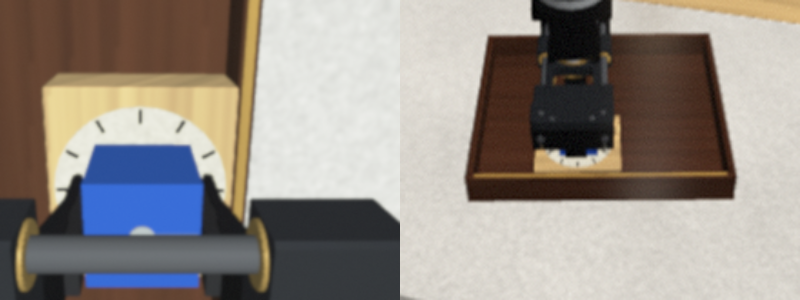

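The counter's back edge lies along the brass rim in both views: crop x≈238 against the rim at about 240–248. I'll check its angle and gap numerically.

Run:
```python
from h import *
im=cv2.imread("pics/w10.png");cp=imaging.camera_params("wrist");hsv=cv2.cvtColor(im,cv2.COLOR_BGR2HSV)
for r in(184,195,210,225,240): print(r,[(c,int(hsv[r,c,0]),int(hsv[r,c,2])) for c in range(338,362,2)])
L=im.astype(float).sum(2)
def edge(rows,x0,x1,sgn):
    P=[]
    for r in rows:
        g=sgn*np.diff(cv2.GaussianBlur(L[r:r+1],(5,1),1)[0])[x0:x1];k=int(g.argmax())
        a,b,c=g[max(k-1,0)],g[k],g[min(k+1,len(g)-1)];P.append([x0+k+.5+.5*(a-c)/(a-2*b+c+1e-9),r])
    return np.array(P)
def ang(P,z):
    W=plane(cp,P,z)[:,:2];vx,vy,x,y=cv2.fitLine(W.astype(np.float32),cv2.DIST_HUBER,0,.001,.001).ravel();return np.degrees(np.arctan(vy/vx))%180-90,(x,y)
c=edge(range(184,240,2),335,350,-1);b=edge(range(125,245,3),354,380,-1)
print(c[::9],b[::13])
a1,p1=ang(c,.038);a2,p2=ang(b,.034)
n=np.array([np.cos(np.radians(14.3)),np.sin(np.radians(14.3))]);print("counter back",a1,"off",n@p1,"rim edge",a2,n@p2)
# left (front) face edge
f=edge(range(184,240,2),200,225,1);a3,p3=ang(f,.038);print("front",a3,"width",n@np.subtract(p1,p3))
# back side edge (top)
t=np.array([[c0,184-6+np.argmax(np.diff(L[172:192,c0]))] for c0 in range(230,330,10)]);print(t[:,1])
```

```text
184 [(338, 21, 221), (340, 20, 220), (342, 21, 222), (344, 21, 224), (346, 19, 187), (348, 16, 117), (350, 20, 182), (352, 21, 198), (354, 20, 199), (356, 19, 159), (358, 15, 146), (360, 38, 224)]
195 [(338, 20, 220), (340, 20, 220), (342, 21, 224), (344, 20, 218), (346, 18, 145), (348, 18, 142), (350, 20, 194), (352, 21, 198), (354, 20, 189), (356, 17, 130), (358, 26, 187), (360, 42, 226)]
210 [(338, 20, 219), (340, 20, 221), (342, 21, 224), (344, 19, 193), (346, 17, 118), (348, 20, 180), (350, 21, 195), (352, 21, 194), (354, 19, 149), (356, 15, 153), (358, 38, 219), (360, 36, 225)]
225 [(338, 20, 220), (340, 21, 223), (342, 20, 218), (344, 17, 140), (346, 19, 147), (348, 20, 193), (350, 21, 196), (352, 20, 175), (354, 15, 129), (356, 30, 215), (358, 38, 227), (360, 38, 225)]
240 [(338, 21, 222), (340, 21, 222), (342, 19, 189), (344, 16, 118), (346, 21, 180), (348, 20, 195), (350, 21, 192), (352, 18, 136), (354, 18, 175), (356, 38, 226), (358, 38, 227), (360, 38, 227)]
[[346.19644096 184.        ]
 [345.17223919 202.        ]
 [343.60576563 220.        ]
 [342.32161943 238.        ]] [[360.02438333 125.        ]
 [356.75995517 164.        ]
 [354.         203.        ]
 [375.76205314 242.        ]]
counter back 14.092354 off 0.6777951593007618 rim edge 26.178642 0.6877384831526796
front 14.094376 width 0.07898298573164594
[186 186 186 186 186 186 186 186 186 186]
```

>>> step_arm(increments=[{"tx": 0,"ty": 0.0004,"tz": 0,"spin": 0,"claw": 0.3},{"tx": 0,"ty": 0.0008,"tz": 0,"spin": 0,"claw": 0.3},{"tx": 0,"ty": 0.0008,"tz": 0,"spin": 0,"claw": 0.3},{"tx": 0,"ty": 0.0008,"tz": 0,"spin": 0,"claw": 0.3},{"tx": 0,"ty": 0.0008,"tz": 0,"spin": 0,"claw": 0.3}])

```text
time: 11.03
position: [0.6547, 0.0275, 0.2258]
tool_rot: [-1.924, -2.477, 0.007]
ft_force: [-11.9, -1.5, 15.3]
grip_width: 0.457
```

Both long edges of the counter read 14.09° against the tray's 14.1°. The gap strip stays constant, and the push is steady at about 12 N sideways and 15 N down. I'm handing in while holding it.

Run:
```python
from h import *
st();cp=imaging.camera_params("top");a=cv2.imread("pics/top0.png");b=imaging.get_image("top")
for n,(x0,y0,x1,y1) in dict(cup=(120,205,175,255),tumbler=(120,150,175,200),vase=(390,155,455,205)).items(): print(n,cv2.absdiff(a,b)[y0:y1,x0:x1].mean().round(2))
st();print(workorder.close_job())
```

```text
t 11.03 p [0.6547 0.0275 0.2258] yawY 14.32 F [-11.9  -1.5  15.3] w 0.457 q [-0.46  0.51  0.49  1.64 -0.26  1.07  0.36]
cup 11.03
tumbler 11.35
vase 11.04
t 11.08 p [0.6547 0.0275 0.2258] yawY 14.32 F [-12.9  -1.1  15.1] w 0.456 q [-0.46  0.51  0.49  1.64 -0.26  1.07  0.36]
the job is handed in; nothing more can be done
None
```

The knob is seated on the shaft and the counter is flush against the brass rim. I handed the job in at about 11 s with the arm still holding the diagonal push. `close_job` gave no verdict.

- **Knob:** I picked it up with a 30 N grip and lowered it onto the shaft. TCP height was 0.2258 m against the 0.2257 m predicted for fully home.
- **Counter:** I slid it about 90 mm to the rim. Both long edges measured 14.09° against the tray's 14.14°. The back face measured at 0.678 m along the tray's x direction, against about 0.679 m for the rim's inner face.
- **Push:** The last reading was about 13 N sideways and 15 N down, a little above the 10 N each that you asked for. Taking off floor friction, I estimate 7–8 N on the rim. I did not measure the rim and floor forces separately.

Two checks did not give a clean answer:
- **Rim line fit:** The line fit on the rim in the last wrist image was spoiled by bad edge points (26°), so I discarded it. I relied on the strip between counter and rim staying the same width, and on the earlier tray measurement.
- **Bystanders:** The before/after top-image comparison showed nearly the same difference (about 11 grey levels) at the cup, tumbler and vase. That looks like an overall brightness change, so it neither confirms nor rules out small movement. No path brought the arm near them and no contact force appeared on the way.

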